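# Rack the loaded soldering board

### The job

Lay the charcoal block flat inside the lip of the plywood soldering board while the board is on the bench. Then pick the board up by its upright handle, carry it level with the block on it to the wooden rack, and slide it into the rack's empty upper grooves, under the overhanging hood shelf, until it is fully home against the stop. Let go, and leave the other things on the bench where they are.

Things in the scene. Friction and masses are not known exactly. Their poses are not given: they have to be found in the camera images.
- board: Plywood soldering board on the bench: slab 100 (x) x 110 (y) x 8 mm, origin at the centre of its underside, z up. On top a lip 4 mm wide, 6 mm high encloses 90 (x) x 81 (y) mm; outside it 10 mm of bare edge is left along each side (y). Handle at the front edge: upright fin 12 mm thick (y), x from -95 to -50 mm, z from 0 to 40 mm, pinched across y. About 160 g.
- board_grip (a point): Point to grip in the middle of the board's handle fin: 80 mm before the board's origin (-x), 27 mm above its underside. Axes as the board's.
- charcoal: Black charcoal block, 75 (x) x 38 (y) x 20 (z) mm, loose, lying flat on the bench at the start. Origin: centre of its underside; z up. About 60 g.
- rack: Dark wooden rack, fixed. Origin: centre of its foot; x points into it, it is open at the front (-x). Two side walls, inner faces at y = -57 and +57 mm, x -50 to 62 mm, 204 mm high. A spare board is stowed low down. A hood shelf overhangs the front: x -90 to -20 mm, full width, underside 206 mm above the bench; a hand on the handle must lean back by 30 to 45 degrees.
- rack_home (a point): Where the board's underside centre lies when fully home in the upper grooves, 70 mm above the bench; axes as the rack's, board x along this x, handle outside. The grooves (9 mm wide ledges on both walls) run from x = -50 mm to the stop at 50 mm, floor at z = 0, ceiling at 12 mm; spare room 2 mm each side, 4 mm in height; 14 mm lead-ins flare 4 mm before the mouth.
- jar: Bystander: glass jar with steel cap, diameter 64 mm, 85 mm high, origin under its centre.
- bench_block: Bystander: square steel bench block 65 x 65 x 22 mm, origin under its centre.
- mandrel: Bystander: steel ring cone on a round foot of diameter 64 mm, 115 mm high, origin under its centre.
Things that resemble listed ones, but are neither listed nor needed, are in the scene too. What is meant by the charcoal is not yellow, and is the smaller of those in its own colour.

How it is judged:
By the outcome, as a careful person would: the job done as asked, in the order asked, and still so for the second after the job is handed in, with the robot touching nothing.
It also fails if it takes over 67 s, if anything falls off the work surface, if the arm or the gripper's body presses on something with over 40 N, if the wrist force passes 120 N, or if a joint passes its speed limit or range.

### The arm

A 6-joint arm with a two-finger parallel gripper is mounted at the origin on the work surface. World frame = base frame: x ahead of the robot, y to its left, z up, the work surface at z = 0. Lengths are in mm, angles in rad, forces in N, time in s.
With the tool pointing down it reaches from about 350 to 925 mm from the base axis. Payload 6.4 kg.
Tool frame: the origin (TCP) lies at the very end of the fingers, on their centre line; the grasp point (between the pads) lies 19 mm behind it; z points along the fingers, y is the line along which they close (so a half turn about z gives the same grasp; the last joint's range is limited). The gripper opens to 94 mm and grips with 3 to 60 N. Pads are 16 mm wide; open, the fingers measure 119 mm over their backs; the gripper's body (75 mm by 177 mm) begins 78 mm behind the grasp point.
Start: joints at [-1.475, 0.245, 1.558, -0, 1.339, -0.174], TCP at [173.255, -626.496, 205.455] pointing down, gripper open.
Joint ranges: [-3.13, 3.13], [-1.02, 2.26], [0.13, 2.54], [-0.95, 4.09], [0.21, 2.88], [-2.74, 2.74]. Speed limits (rad/s): [2.57, 2.57, 3.14, 3.14, 3.14, 3.14].

### API

Orientations are given as a unit quaternion [w, x, y, z].
In Python, from cell import movep, line_to, set_joints, move_gripper, sleep, ik, get_state, grab_frame, get_calibration, PlanningError, sign_off, regions_of gives the robot as it stands. Calls block until the motion is done:
- movep(position, orientation): joint-space move of the TCP to a pose.
- line_to(position, orientation=None, speed=150): straight line of the TCP; orientation=None keeps the orientation; speed is the mean speed in mm/s.
- set_joints(angles): joint-space move.
- move_gripper(opening, f_grip=None): finger opening in mm; f_grip is the grip in N (None keeps the last); returns when the fingers have stopped.
- sleep(seconds).
- ik(position, orientation): joint angles nearest the present ones, or None.
- get_state(): the state.
- grab_frame(name): name is "scene" or "top" or "wrist"; returns (picture, depth): 480x640x3 uint8, red, green, blue; 480x640 float32, mm along the optical axis (not along the pixel's ray), 0 where there is no reading.
- get_calibration(name): a dict with "fx", "fy", "cx", "cy" (pixels), "world_from_camera" (4x4, takes a point from camera to world coordinates); the wrist camera has in their place "tool_from_camera" (4x4, takes a point from camera to tool coordinates, whose origin is the TCP and whose axes are the flange's). Camera axes: x right, y up, looking along -z (the intrinsics and any distortion apply to the point x, -y, -z); pixel columns grow to the right and rows downward; lengths in mm; the calibration is good to about 2 mm. A picture is of the moment at which its call begins: read the wrist's pose just before it. get_calibration takes no time and is no camera call.
A pose or a line that the arm cannot do raises PlanningError and nothing moves.
- sign_off(): hands the job in; it is judged then, once.
Trained networks look in the newest picture that a camera, given by its name, has taken for a name from the list of things; names that differ only in an ending like _2 or _b are one class to them, and where a whole thing is asked for, a point or a joint stands for the part that bears it (a point fixed in the world has none). Each returns a list of dicts, best first, with "confidence" (0 to 1); they miss things now and then, are a little off and sometimes report something else, mostly with a low value. They report only what shows in the picture. A call takes as long as a camera call. They do not tell look-alikes from the thing itself.
- regions_of(query, camera): "pixels" (480x640 bool, what is visible of it) and "xy" ([column, row] in pixels, amid what is visible of it).
The state is a dict: "time_s": time; "q": joint angles; "qvel": joint speeds; "joint_torque": joint torques, N m; "tool_pos": TCP position; "orientation": TCP orientation; "wrist_force": force on the tool from outside, world axes, zero at the start; "torque": the same for the moment, N m; "finger_gap": finger opening in mm; "grasp_force": force on a finger pad.
Only numpy, scipy, OpenCV 4.12 (cv2) and the standard library are available. Lean on these libraries where they do the work, as an engineer would, in place of code of your own. Each camera call takes 0.05 s, during which the arm holds its last target. There are 200 camera calls.

## Working session

There is one attempt and no reset: what is moved stays moved. The work goes in short steps, each a Python script; the robot and the scene stay as the last script left them, time stands still between calls to the robot, and variables do not carry over. Pictures are saved under pics/ and viewed, at most 10 in all, crops included, and the job is handed in when it is done.

```bash
ls; mkdir -p pics; cat > h.py <<'E'
import numpy as np, cv2
from cell import *
def world(cam, dep, cal=None):
    c=get_calibration(cam); v,u=np.mgrid[0:480,0:640]
    x=(u-c['cx'])/c['fx']*dep; y=-(v-c['cy'])/c['fy']*dep
    P=np.stack([x,y,-dep,np.ones_like(dep)],-1)
    return (P@np.array(c['world_from_camera']).T)[...,:3]
def save(n,im): cv2.imwrite('pics/'+n,im[...,::-1])
E
python3 - <<'E'
from h import *
for cam in ('top','scene'):
    im,d=grab_frame(cam); np.savez(cam+'0.npz',im=im,d=d); save(cam+'0.png',im)
    c=get_calibration(cam); print(cam,{k:(np.round(v,3).tolist()) for k,v in c.items()})
    W=world(cam,d)
    for n in ['board','charcoal','rack','jar','bench_block','mandrel']:
        for r in regions_of(n,cam):
            m=r['pixels']&(d>0); 
            print(n,round(r['confidence'],2),np.round(r['xy']).tolist(),m.sum(),np.round(np.median(W[m],0)).tolist() if m.any() else 0)
print(get_state()['time_s'],get_state()['orientation'])
E
```

```text
pics
top {'fx': 579.513, 'fy': 579.513, 'cx': 318.748, 'cy': 242.693, 'world_from_camera': [[0.021, 0.99, -0.142, 422.328], [-1.0, 0.021, -0.003, -11.791], [0.001, 0.142, 0.99, 1442.556], [0.0, 0.0, 0.0, 1.0]]}
charcoal 0.98 [277.0, 304.0] 455 [478.0, 87.0, 22.0]
charcoal 0.96 [323.0, 301.0] 476 [483.0, -31.0, 21.0]
charcoal 0.78 [376.0, 330.0] 1056 [415.0, -151.0, 30.0]
rack 0.72 [208.0, 234.0] 4481 [613.0, 248.0, 208.0]
jar 0.59 [113.0, 236.0] 792 [624.0, 484.0, 84.0]
bench_block 0.7 [515.0, 287.0] 787 [529.0, -487.0, 22.0]
mandrel 0.89 [298.0, 178.0] 474 [774.0, 42.0, 16.0]
mandrel 0.74 [511.0, 286.0] 764 [530.0, -487.0, 23.0]
mandrel 0.68 [205.0, 234.0] 4452 [613.0, 249.0, 209.0]
scene {'fx': 465.583, 'fy': 465.583, 'cx': 325.376, 'cy': 230.551, 'world_from_camera': [[-0.289, -0.807, 0.514, 1194.258], [0.957, -0.24, 0.16, 194.017], [-0.006, 0.539, 0.842, 1018.698], [0.0, 0.0, 0.0, 1.0]]}
board 0.72 [230.0, 230.0] 1651 [651.0, -231.0, 8.0]
charcoal 0.95 [291.0, 168.0] 770 [424.0, -147.0, 27.0]
charcoal 0.8 [365.0, 209.0] 440 [482.0, 88.0, 19.0]
charcoal 0.66 [323.0, 195.0] 455 [487.0, -31.0, 19.0]
rack 0.71 [428.0, 254.0] 6013 [625.0, 254.0, 115.0]
jar 0.76 [525.0, 292.0] 986 [643.0, 487.0, 73.0]
bench_block 0.78 [161.0, 176.0] 574 [536.0, -488.0, 20.0]
mandrel 0.94 [316.0, 302.0] 569 [788.0, 47.0, 15.0]
0.7 [1.18618303e-05 9.90917183e-01 1.34473550e-01 4.25588514e-06]
```

View pics/top0.png

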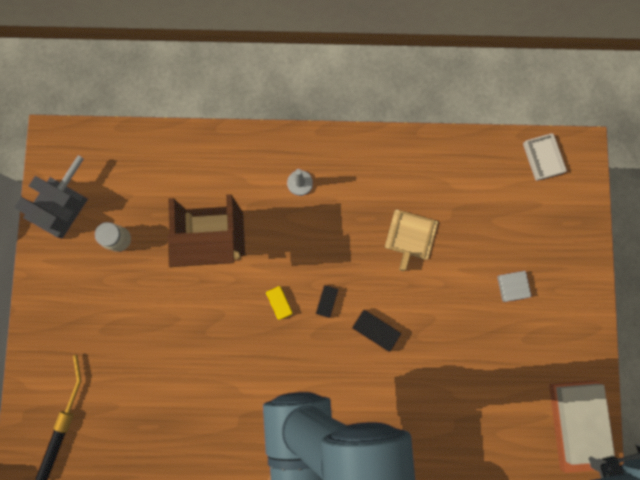

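View pics/scene0.png

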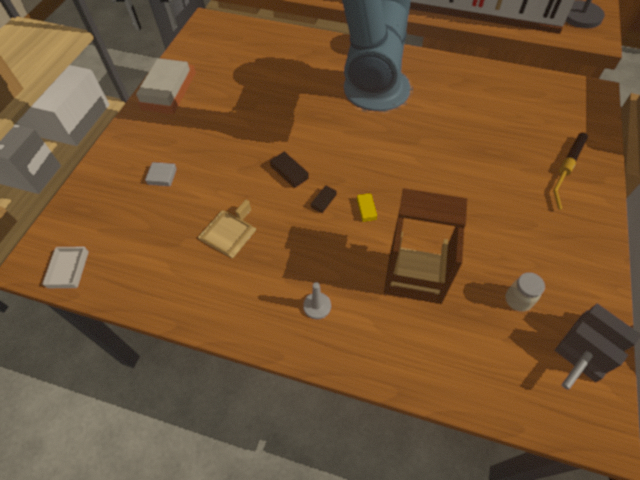

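The top view shows three things that could be taken for the charcoal: yellow at (279,303), small black at (328,301) and large black at (377,330). I choose the small black one at (328,301). The board is at (412,235) with its handle toward the robot. The rack is at (205,235), opening toward the robot.

```bash
python3 - <<'E'
from h import *
P={}
for cam in ('top','scene'):
    f=np.load(cam+'0.npz'); W=world(cam,f['d']); ok=f['d']>0
    def box(c,r,z0,z1): return ok&(np.hypot(W[...,0]-c[0],W[...,1]-c[1])<r)&(W[...,2]>z0)&(W[...,2]<z1)
    for n,c,r,z0,z1 in [('char',(485,-31),65,12,40),('bigblack',(415,-151),90,15,50),('slab',(640,-235),110,4.5,60),('fin',(640,-235),130,28,60),('rackhi',(615,250),160,195,260),('bench',(560,-350),60,-20,20)]:
        m=box(c,r,z0,z1)
        if m.sum()<5: print(cam,n,'few');continue
        q=W[m]; rc=cv2.minAreaRect(q[:,:2].astype(np.float32))
        print(cam,n,m.sum(),'rect',np.round(rc[0],1),np.round(rc[1],1),round(rc[2],1),'z pct',np.round(np.percentile(q[:,2],[2,50,98]),1), 'mean',q.mean(0).round(1))
im=np.load('top0.npz')['im']; sc=np.load('scene0.npz')['im']
a=cv2.resize(im[270:360,260:410],(750,450),interpolation=cv2.INTER_CUBIC); save('crop.png',a)
b=cv2.resize(sc[180:310,190:480],(800,358),interpolation=cv2.INTER_CUBIC);
c=get_calibration('wrist');print({k:np.round(v,3).tolist() for k,v in c.items()})
E
```

```text
top char 474 rect [483.6 -29.8] [37.7 75.5] 74.4 z pct [15.7 21.3 28. ] mean [483.3 -29.6  21.4]
top bigblack 1033 rect [ 415.4 -151.1] [107.9  54.6] 58.5 z pct [23.5 30.1 36.1] mean [ 415.1 -151.    30. ]
top slab 2467 rect [ 640.1 -236.4] [215.5 214.9] 82.4 z pct [ 4.7  8.9 39.9] mean [ 646.4 -234.4   10.6]
top fin 101 rect [ 585.4 -218.6] [12.  44.7] 75.3 z pct [31.8 39.9 46.8] mean [ 585.  -218.4   39.8]
top rackhi 2656 rect [621.9 247.5] [152.6 139.8] 5.3 z pct [200.7 219.2 224.9] mean [594.4 244.4 217.2]
top bench 1805 rect [ 559.  -350.5] [117.6 118.6] 1.1 z pct [-5.1  1.2  7.5] mean [ 559.7 -350.2    1.2]
scene char 355 rect [483.4 -32. ] [39.8 78.6] 73.3 z pct [12.9 19.6 23.8] mean [484.9 -31.   19.3]
scene bigblack 684 rect [ 415.8 -153.5] [109.7  57.2] 58.7 z pct [16.6 28.  32.3] mean [ 420.1 -150.5   27.3]
scene slab 1580 rect [ 629.5 -236.6] [195.9 183.8] 89.6 z pct [ 4.7  8.6 39.7] mean [ 648.2 -235.2   10.9]
scene fin 97 rect [ 585.5 -220.7] [14.6 46.7] 73.7 z pct [28.9 38.4 42.7] mean [ 586.5 -219.4   37.3]
scene rackhi 2473 rect [621.  245.7] [157.8 138.4] 5.1 z pct [200.6 217.5 220.9] mean [599.1 244.6 214.7]
scene bench 1207 rect [ 560.3 -350.2] [117.7 117.8] 66.7 z pct [-4.7 -0.6  3.6] mean [ 560.9 -349.9   -0.6]
{'fx': 363.765, 'fy': 363.765, 'cx': 322.24, 'cy': 242.074, 'tool_from_camera': [[-0.0, 0.966, 0.26, 74.639], [1.0, -0.0, 0.001, -0.272], [0.001, 0.26, -0.966, -179.995], [0.0, 0.0, 0.0, 1.0]]}
```

View pics/crop.png

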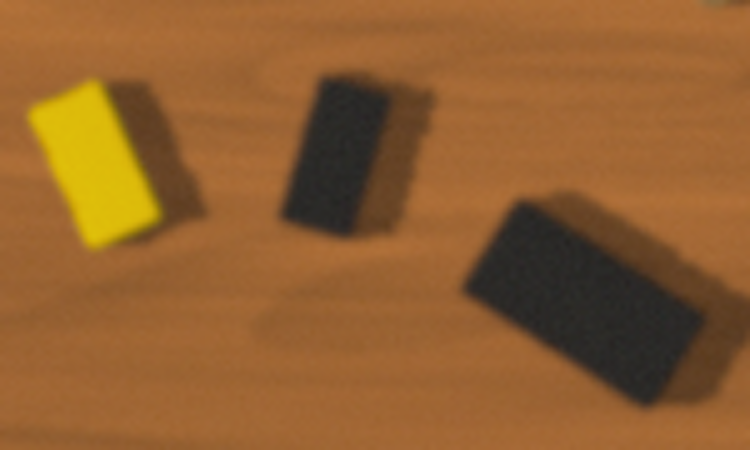

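Small black measures 75x38x20 (mm), which matches the charcoal; the large one is 108x55x30. The yellow one is ruled out by colour. Next come wrist looks to refine the board and the rack.

```bash
cat >> h.py <<'E'
from scipy.spatial.transform import Rotation as R
def ori(yaw,tilt=0,flip=False):
    s,c=np.sin(np.radians(tilt)),np.cos(np.radians(tilt))
    M=np.array([[c,0,s],[0,-1,0],[s,0,-c]])
    if flip: M=M@np.diag([-1,-1,1])
    M=R.from_euler('z',yaw,degrees=True).as_matrix()@M
    q=R.from_matrix(M).as_quat(); return np.array([q[3],*q[:3]])
def tcp_for(grasp,yaw,tilt):  # TCP such that grasp point is at `grasp`
    q=ori(yaw,tilt); z=R.from_quat([*q[1:],q[0]]).as_matrix()[:,2]
    return np.array(grasp)+19*z
def wristT(s):
    q=s['orientation']; T=np.eye(4); T[:3,:3]=R.from_quat([*q[1:],q[0]]).as_matrix(); T[:3,3]=s['tool_pos']
    return T@np.array(get_calibration('wrist')['tool_from_camera'])
def wworld(T,d):
    c=get_calibration('wrist'); v,u=np.mgrid[0:480,0:640]
    P=np.stack([(u-c['cx'])/c['fx']*d,-(v-c['cy'])/c['fy']*d,-d,np.ones_like(d)],-1)
    return (P@T.T)[...,:3]
def plane(T,h,c):  # each pixel's ray meets z=h
    v,u=np.mgrid[0:480,0:640]
    D=np.stack([(u-c['cx'])/c['fx'],-(v-c['cy'])/c['fy'],-np.ones(u.shape)],-1)@T[:3,:3].T
    return T[:3,3]+D*((h-T[2,3])/D[...,2])[...,None]
def look(name):
    s=get_state(); im,d=grab_frame('wrist'); T=wristT(s); np.savez(name+'.npz',im=im,d=d,T=T); save(name+'.png',im); return im,d,T
E
python3 - <<'E'
from h import *
rx,ry,ra=635.4,247.9,5.2
def rk(x,y,z): a=np.radians(ra); return np.array([rx+x*np.cos(a)-y*np.sin(a),ry+x*np.sin(a)+y*np.cos(a),z])
for dx in (-200,-150,-100,0): print(dx,ik(tcp_for(rk(-80+dx,0,103),ra,40),ori(ra,40)))
print(ik(tcp_for([575,-216,27],-14.7,40),ori(-14.7,40)))
movep([590,-140,200],ori(-15)); look('w1')
movep(tcp_for(rk(-80-130,0,120),ra,40),ori(ra,40)); look('w2')
print(get_state()['time_s'])
a=cv2.imread('pics/w1.png');b=cv2.imread('pics/w2.png')
cv2.imwrite('pics/w12.png',np.hstack([cv2.resize(a,(400,300)),cv2.resize(b,(400,300))]))
E
```

```text
-200 None
-150 [ 0.36464051 -0.34392626  2.49168081 -0.5188121   0.35823646  2.27382805]
-100 [ 0.32546114 -0.20053142  2.38557457 -0.51245434  0.30980273  2.24383554]
0 [ 0.27233389  0.03736478  2.16687402 -0.44530542  0.27285526  2.14135099]
[-0.65206909  0.21160095  2.1673182   1.18572664  0.27050455  0.08858922]
4.6167
```

View pics/w12.png

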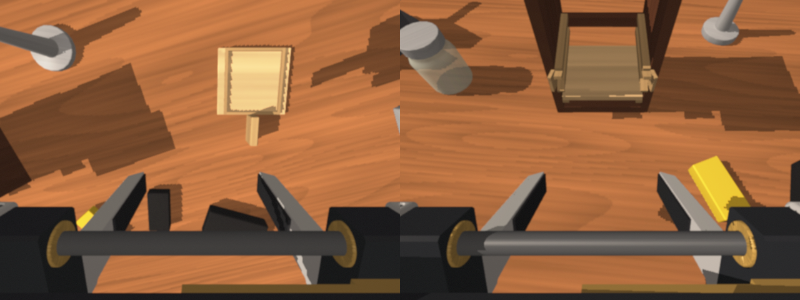

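The left half (w1) shows the board at about full-res (408,130) and the charcoal at (253,335). The right half (w2) shows the rack mouth with lead-ins at about (248,125) and (397,125), and the spare board below. I fit these now.

```bash
python3 - <<'E'
from h import *
c=get_calibration('wrist')
f=np.load('w1.npz'); T=f['T']; im=f['im'].astype(int); d=f['d']; W=wworld(T,d)
near=(d>0)&(np.hypot(W[...,0]-640,W[...,1]+235)<120)
hsv=cv2.cvtColor(f['im'],cv2.COLOR_RGB2HSV)
print('hsv board',hsv[130,408],'bench',hsv[60,300])
def loc(P,o,a): a=np.radians(a); q=P[:,:2]-o; return np.stack([q[:,0]*np.cos(a)+q[:,1]*np.sin(a),-q[:,0]*np.sin(a)+q[:,1]*np.cos(a)],1)
m=near&(W[...,2]>4)
# fin
q=W[m&(W[...,2]>24)&(W[...,0]<620)]; rc=cv2.minAreaRect(q[:,:2].astype(np.float32)); print('fin',len(q),rc,np.percentile(q[:,2],[5,50,95]))
P=plane(T,8,c)
mm=(near&(hsv[...,2]>150)&(hsv[...,1]<140)).astype(np.uint8)
mm=cv2.morphologyEx(mm,cv2.MORPH_OPEN,np.ones((17,17))); ys,xs=np.nonzero(mm); print('slabmask',mm.sum(),xs.min(),xs.max(),ys.min(),ys.max())
print('slab',cv2.minAreaRect(P[mm>0][:,:2].astype(np.float32)))
q=W[near&(W[...,2]>4)&(W[...,2]<20)];
for n,z0,z1 in (('board',4,20),):
    L=loc(q,np.array([655.6,-237.9]),-14.7); k=(abs(L)<75).all(1); L=L[k]
    mid=abs(L[:,1])<40; print('x hi',np.percentile(L[mid,0],[95,98,99.5]))
    mid=abs(L[:,0])<35; print('y',np.percentile(L[mid,1],[.5,2,5,95,98,99.5]))
m=(d>0)&(np.hypot(W[...,0]-484,W[...,1]+30)<60)&(W[...,2]>14)&(W[...,2]<30)&(hsv[...,2]<80)
print('char',m.sum(),cv2.minAreaRect(W[m][:,:2].astype(np.float32)))
# rack
f=np.load('w2.npz'); d=f['d']; W=wworld(f['T'],d)
o=np.array([635.4,247.9]); ok=(d>0)
L=loc(W.reshape(-1,3),o,5.2).reshape(480,640,2); z=W[...,2]
for s in (1,-1):
    k=ok&(z>95)&(z<190)&(L[...,0]>-45)&(L[...,0]<55)&(s*L[...,1]>45)&(s*L[...,1]<65)
    if k.sum()>10: p=np.polyfit(L[k][:,0],L[k][:,1],1); print('wall',s,k.sum(),'slope deg',np.degrees(np.arctan(p[0])).round(2),'y at 0',p[1].round(2),'med',np.median(L[k][:,1]))
k=ok&(z>95)&(z<200)&(abs(L[...,1])>60)&(abs(L[...,1])<72)&(L[...,0]<-30)&(L[...,0]>-75); print('front x',k.sum(),np.median(L[k][:,0]) if k.any() else 0)
k=ok&(abs(L[...,1])<75)&(L[...,0]<-40)&(L[...,0]>-80)&(z>40)&(z<100); print('lead',k.sum(),np.percentile(L[k][:,0],[1,5,50]),np.percentile(z[k],[5,25,50,75,95]))
# top: hood outer edges
for cam in('top','scene'):
    f=np.load(cam+'0.npz'); W=world(cam,f['d']); L=loc(W.reshape(-1,3),o,5.2).reshape(480,640,2)
    k=(W[...,2]>206)&(W[...,2]<235)&(abs(L)<120).all(-1); k=cv2.morphologyEx(k.astype(np.uint8),cv2.MORPH_OPEN,np.ones((5,5)))>0
    h=L[k&(L[...,0]<-25)].astype(np.float32); print(cam,'hood',cv2.minAreaRect(h))
E
```

```text
hsv board [ 19 107 243] bench [ 12 164 209]
fin 44747 ((591.1875610351562, -171.1205596923828), (116.92921447753906, 45.190216064453125), 80.21627807617188) [238.07128159 315.73722693 332.30547648]
slabmask 11236 347 464 76 226
slab ((631.0665283203125, -234.4405059814453), (111.36859130859375, 144.76234436035156), 74.92430114746094)
x hi [42.36643168 44.39017399 45.81339877]
y [-57.56586748 -55.89543955 -52.65458096  46.43369155  49.67823734
  51.27048282]
char 2140 ((480.1524353027344, -33.2213249206543), (37.052982330322266, 76.07691955566406), 74.75552368164062)
wall 1 1728 slope deg -0.2 y at 0 55.47 med 55.509042151246824
wall -1 1750 slope deg -0.18 y at 0 -58.54 med -58.49423594972427
front x 3030 -52.10873850230897
lead 3004 [-65.88406576 -65.28443056 -53.18297391] [45.89094671 69.51708069 86.32555869 89.97163166 96.85184628]
top hood ((-57.4305419921875, 0.7907943725585938), (64.72550964355469, 138.98634338378906), 0.06043239310383797)
scene hood ((-59.25666046142578, -1.0175399780273438), (137.81629943847656, 68.54134368896484), 89.95797729492188)
```

```bash
python3 - <<'E'
from h import *
c=[482.4,-31.5]; b=[653.5,-239.3]
o=ori(-15.3); ob=ori(-14.9)
move_gripper(62,30)
movep([*c,110],o); print(get_state()['q'])
line_to([*c,30],o,200); line_to([*c,3],o,60)
move_gripper(20,30); s=get_state(); print(s['finger_gap'],s['grasp_force'],s['wrist_force'],s['time_s'])
line_to([*c,110],o,200)
movep([*b,110],ob); s=get_state(); print(s['finger_gap'],s['wrist_force'],s['q'])
line_to([*b,25],ob,150); f0=get_state()['wrist_force'][2]
z=25
while z>10.2:
    z-=1.2 if z>14 else .6; line_to([*b,z],ob,40); f=get_state()['wrist_force'][2]
    if f-f0>2.0: break
print('placed z',z,f0,f)
move_gripper(48); sleep(.2)
line_to([*b,110],ob,200)
movep([b[0]-10,b[1],200],ob); im,d,T=look('w3'); print(get_state()['time_s'])
save('w3c.png',cv2.resize(im[0:400,160:560],(600,600)))
E
```

```text
[-2.99032146e-01 -3.80024690e-02  2.05172573e+00 -8.40133823e-05
  1.12869032e+00  1.53805746e+00]
37.3881771569835 30.000234246253967 [ 0.29673278 -0.61849937  1.52120573] 7.9833
37.93579827013865 [ 0.09057619  0.88020686 -0.12832491] [-5.12688890e-01  4.38783577e-01  1.49628214e+00  2.68059640e-04
  1.20872517e+00  1.31752166e+00]
placed z 10.600000000000009 0.38016974334338516 5.586242380013664
15.6833
```

View pics/w3c.png

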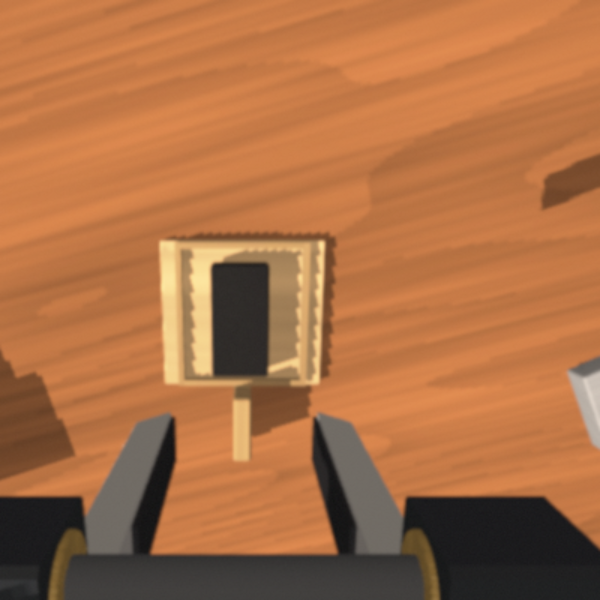

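The charcoal lies inside the lip at crop (240,318), near the handle side. I check its flatness by depth and refit the board.

```bash
python3 - <<'E'
from h import *
c=get_calibration('wrist'); f=np.load('w3.npz'); d=f['d'];T=f['T'];W=wworld(T,d)
hsv=cv2.cvtColor(f['im'],cv2.COLOR_RGB2HSV); b=np.array([653.5,-239.3]); a=np.radians(-14.9)
r=W[...,:2]-b; L=np.stack([r[...,0]*np.cos(a)+r[...,1]*np.sin(a),-r[...,0]*np.sin(a)+r[...,1]*np.cos(a)],-1)
near=(d>0)&(abs(L[...,0]+22)<95)&(abs(L[...,1])<75)
k=near&(hsv[...,2]<70)&(W[...,2]>20)&(abs(L[...,1])<30)&(abs(L[...,0])<50)
k=cv2.erode(k.astype(np.uint8),np.ones((3,3)))>0
A=np.c_[L[k],np.ones(k.sum())]; print('char top plane slope deg',np.degrees(np.linalg.lstsq(A,W[k][:,2],rcond=None)[0][:2]),np.median(W[k][:,2]))
bz=np.median(W[(d>0)&(abs(L[...,0])<90)&(abs(L[...,1])>80)&(abs(L[...,1])<110)][:,2]); print('bench z',bz)
k=near&(hsv[...,2]<70)&(W[...,2]>20)&(abs(L[...,1])<30)&(abs(L[...,0])<50)
def pl(h):
    p=plane(T,h,c)[...,:2]-b; return np.stack([p[...,0]*np.cos(a)+p[...,1]*np.sin(a),-p[...,0]*np.sin(a)+p[...,1]*np.cos(a)],-1)
print('char',cv2.minAreaRect(pl(28)[k].astype(np.float32)))
w=near&(hsv[...,2]>140)&(hsv[...,1]<135)&(W[...,2]>3.5)
q=pl(8); row=w&(abs(q[...,0])<30); print('slab y',np.percentile(q[row][:,1],[.2,1,99,99.8]))
row=w&(abs(q[...,1])<40); print('slab x hi',np.percentile(q[row][:,0],[99,99.8]))
q=pl(40); row=near&(W[...,2]>32); print('fin',row.sum(),cv2.minAreaRect(q[row].astype(np.float32)))
print(ik(tcp_for([576,-218,27],-14.9,40),ori(-14.9,40)))
for t in (32,36,40,44):
  for h in (27,110,170):
    for y in(-15,-5,5): print(t,h,y,np.round(ik(tcp_for([576,-218,h],y,t),ori(y,t)),2))
E
```

```text
char top plane slope deg [205.21803314   3.11713061] 314.8473279129414
bench z 0.8893314492515287
char ((-146.66497802734375, 19.511825561523438), (363.38543701171875, 455.9844970703125), 0.06378168612718582)
slab y [-56.32032857 -55.72800651  52.72514574  53.33389079]
slab x hi [49.07891525 49.0902757 ]
fin 76889 ((-181.5970001220703, 1.6917724609375), (266.6270751953125, 749.5733642578125), 0.06378165632486343)
[-0.65308509  0.21476423  2.16334122  1.18245876  0.26922735  0.09383544]
32 27 -15 [-0.63  0.22  2.1   0.58  0.35  0.7 ]
32 27 -5 [-0.67  0.23  2.08  0.73  0.45  0.38]
32 27 5 [-0.71  0.25  2.05  0.79  0.57  0.15]
32 110 -15 [-0.63  0.05  2.09  0.4   0.51  0.9 ]
32 110 -5 [-0.67  0.06  2.07  0.55  0.6   0.59]
32 110 5 [-0.71  0.09  2.05  0.63  0.7   0.34]
32 170 -15 [-0.63 -0.05  2.06  0.33  0.63  0.99]
32 170 -5 [-0.67 -0.04  2.05  0.47  0.71  0.69]
32 170 5 [-0.71 -0.01  2.02  0.56  0.8   0.44]
36 27 -15 [-0.64  0.22  2.13  0.84  0.3   0.44]
36 27 -5 [-0.69  0.23  2.11  0.94  0.43  0.16]
36 27 5 [-0.74  0.25  2.08  0.95  0.56 -0.02]
36 110 -15 [-0.64  0.03  2.13  0.53  0.
[... 406 characters left out ...]
5  0.02  2.17  0.72  0.38  0.58]
40 110 -5 [-0.71  0.04  2.15  0.86  0.52  0.28]
40 110 5 [-0.76  0.07  2.11  0.9   0.66  0.07]
40 170 -15 [-0.65 -0.09  2.14  0.54  0.49  0.78]
40 170 -5 [-0.71 -0.07  2.13  0.71  0.61  0.46]
40 170 5 [-0.76 -0.04  2.09  0.79  0.75  0.22]
44 27 -15 [-0.66  0.22  2.19  1.56  0.28 -0.29]
44 27 -5 [-0.73  0.24  2.17  1.41  0.43 -0.31]
44 27 5 [-0.78  0.26  2.14  1.29  0.59 -0.37]
44 110 -15 [-0.66  0.02  2.2   0.96  0.34  0.34]
44 110 -5 [-0.73  0.04  2.18  1.05  0.5   0.09]
44 110 5 [-0.78  0.07  2.14  1.05  0.66 -0.07]
44 170 -15 [-0.66 -0.11  2.18  0.7   0.43  0.62]
44 170 -5 [-0.73 -0.08  2.16  0.86  0.58  0.31]
44 170 5 [-0.78 -0.05  2.13  0.91  0.73  0.1 ]
```

```bash
python3 - <<'E'
from h import *
c=get_calibration('wrist'); f=np.load('w3.npz'); d=f['d'];T=f['T'];W=wworld(T,d)
hsv=cv2.cvtColor(f['im'],cv2.COLOR_RGB2HSV); b=np.array([653.5,-239.3]); a=np.radians(-14.9)
def loc(p): r=p[...,:2]-b; return np.stack([r[...,0]*np.cos(a)+r[...,1]*np.sin(a),-r[...,0]*np.sin(a)+r[...,1]*np.cos(a)],-1)
L=loc(W); near=(d>0)&(W[...,2]<60)&(abs(L[...,0]+22)<95)&(abs(L[...,1])<75)
k=near&(hsv[...,2]<70)&(W[...,2]>18)&(abs(L[...,1])<30)&(abs(L[...,0])<50)
print('char',cv2.minAreaRect(loc(plane(T,28,c))[k].astype(np.float32)))
k=cv2.erode(k.astype(np.uint8),np.ones((5,5)))>0
print('slope deg',np.degrees(np.linalg.lstsq(np.c_[L[k],np.ones(k.sum())],W[k][:,2],rcond=None)[0][:2]),np.median(W[k][:,2]))
row=near&(W[...,2]>33)&(L[...,0]<-45); print('fin',row.sum(),cv2.minAreaRect(loc(plane(T,40,c))[row].astype(np.float32)))
rc=np.array([633,246.9]); ra=5.1; u=np.array([np.cos(np.radians(ra)),np.sin(np.radians(ra))])
for t in (34,36,38):
  for dx in (-130,-80,0): print(t,dx,[None if (q:=ik(tcp_for([*(rc+u*(-80+dx)),z],ra,t),ori(ra,t))) is None else np.round(q,2).tolist() for z in (101,)])
E
```

```text
char ((-1.2198753356933594, -0.07211875915527344), (35.293296813964844, 72.4981460571289), 89.98619079589844)
slope deg [-0.01473912 -0.01005654] 28.85970004206149
fin 522 ((-71.78915405273438, -1.5319170951843262), (47.013282775878906, 11.157333374023438), 0.015067577362060547)
34 -130 [[0.33, -0.27, 2.4, -0.32, 0.44, 2.06]]
34 -80 [[0.3, -0.14, 2.3, -0.3, 0.41, 2.02]]
34 0 [[0.26, 0.05, 2.12, -0.25, 0.4, 1.95]]
36 -130 [[0.34, -0.28, 2.42, -0.37, 0.41, 2.12]]
36 -80 [[0.3, -0.14, 2.32, -0.35, 0.37, 2.08]]
36 0 [[0.27, 0.04, 2.14, -0.3, 0.35, 2.0]]
38 -130 [[0.34, -0.28, 2.44, -0.44, 0.37, 2.19]]
38 -80 [[0.31, -0.15, 2.33, -0.42, 0.33, 2.15]]
38 0 [[0.27, 0.04, 2.16, -0.37, 0.31, 2.07]]
```

```bash
cat > g.py <<'E'
from h import *
B=np.array([653.1,-240.75]); BA=-14.9; TILT=36
RC=np.array([633,246.9]); RA=5.1
def off(o,a,x,y): a=np.radians(a); return np.array([o[0]+x*np.cos(a)-y*np.sin(a),o[1]+x*np.sin(a)+y*np.cos(a)])
def go(xy,z,yaw,speed,tilt=TILT): line_to(tcp_for([*xy,z],yaw,tilt),ori(yaw,tilt),speed)
E
python3 - <<'E'
from g import *
g=off(B,BA,-80,0); o=ori(BA,TILT); t=tcp_for([*g,27],BA,TILT); z=R.from_quat([*o[1:],o[0]]).as_matrix()[:,2]
move_gripper(40,60)
movep(t-110*z,o); line_to(t-40*z,o,150); line_to(t,o,60)
f0=get_state()['wrist_force']
move_gripper(5,60); s=get_state(); print(s['finger_gap'],s['grasp_force'],s['wrist_force']-f0,s['time_s'])
go(g,35,BA,30); sleep(.2); s=get_state(); print(s['finger_gap'],s['wrist_force']-f0,s['torque'],s['time_s'])
im,d,T=look('w4'); W=wworld(T,d)
r=W[...,:2]-off(g,BA,80,0); a=np.radians(BA); L=np.stack([r[...,0]*np.cos(a)+r[...,1]*np.sin(a),-r[...,0]*np.sin(a)+r[...,1]*np.cos(a)],-1)
hsv=cv2.cvtColor(im,cv2.COLOR_RGB2HSV)
k=(d>0)&(abs(L[...,0])<55)&(abs(L[...,1])<30)&(W[...,2]>25)&(W[...,2]<55)&(hsv[...,2]<70); k=cv2.erode(k.astype(np.uint8),np.ones((5,5)))>0
print('char slope',np.degrees(np.linalg.lstsq(np.c_[L[k],np.ones(k.sum())],W[k][:,2],rcond=None)[0][:2]),np.median(W[k][:,2]),k.sum(), L[k].mean(0))
E
```

```text
11.556380708739576 60.00135004520416 [-1.32374279  1.22933817  2.85807994] 18.875
11.961078965088399 [ 1.23582833  0.23929349 -2.54447829] [0.18017686 0.62381059 0.04487845] 19.4917
char slope [0.78715634 0.14203476] 35.951722169818055 6382 [-8.22314972  1.25225038]
```

View pics/w4.png

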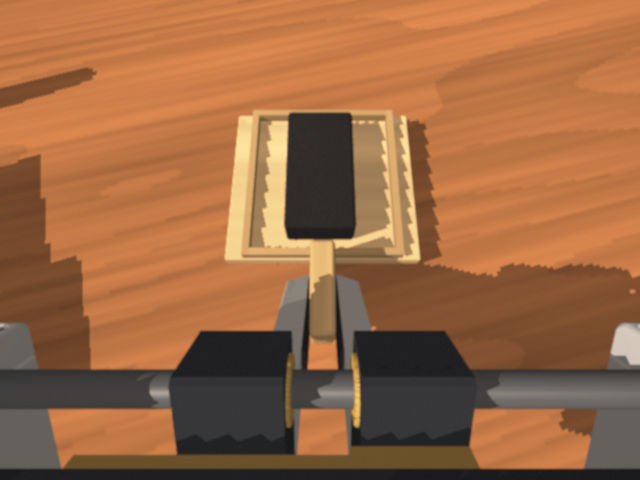

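The board is held level at (320,190) with the charcoal flat inside the lip. Now I carry it to the front of the rack.

```bash
python3 - <<'E'
from g import *
g=off(B,BA,-80,0)
go(g,125,BA,120)
a=off(RC,RA,-80-138,0)
go([480,-30],130,-6,130); print(get_state()['q'].round(2) if hasattr(get_state()['q'],'round') else get_state()['q'])
go(a,112,RA,130); go(a,99,RA,60)
sleep(.2); s=get_state(); print(s['finger_gap'],s['wrist_force'],s['time_s'],s['q'])
look('w5')
E
```

```text
[-0.39 -0.42  2.46  0.34  0.52  1.03]
11.647802760500927 [-0.97838701 -0.41411784 -2.01244995] 25.0167 [ 0.34408371 -0.29336235  2.4392594  -0.38221836  0.40890404  2.13208262]
```

View pics/w5.png

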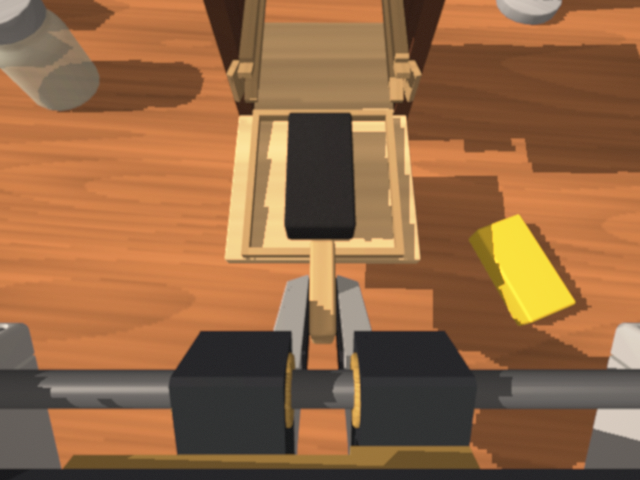

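The board is lined up before the mouth, with its front edge at px 239–408 and the lead-ins at px 228–420. I measure the relative offset with depth.

```bash
python3 - <<'E'
from g import *
c=get_calibration('wrist'); f=np.load('w5.npz'); d=f['d'];T=f['T'];W=wworld(T,d); z=W[...,2]
hsv=cv2.cvtColor(f['im'],cv2.COLOR_RGB2HSV); a=np.radians(RA)
def loc(p): r=p[...,:2]-RC; return np.stack([r[...,0]*np.cos(a)+r[...,1]*np.sin(a),-r[...,0]*np.sin(a)+r[...,1]*np.cos(a)],-1)
L=loc(W); ok=d>0
for s in (1,-1):
    k=ok&(z>92)&(z<190)&(L[...,0]>-44)&(L[...,0]<55)&(s*L[...,1]>48)&(s*L[...,1]<64)
    if k.sum()>20: p=np.polyfit(L[k][:,0],L[k][:,1],1); print('wall',s,k.sum(),'deg',np.degrees(p[0]).round(2),'y0',p[1].round(2),'y-50',np.polyval(p,-50).round(2))
k=ok&(z>90)&(z<190)&(abs(L[...,1])>61)&(abs(L[...,1])<70)&(abs(L[...,0]+52)<15); print('wall front x',k.sum(),np.median(L[k][:,0]))
q=loc(plane(T,80,c)); w=ok&(z>62)&(z<86)&(hsv[...,2]>110)&(L[...,0]<-86)
for lo,hi in ((-175,-155),(-150,-130),(-125,-105),(-104,-90)):
    r=w&(q[...,0]>lo)&(q[...,0]<hi)&(abs(q[...,1])<62); y=q[r][:,1]; print(lo,np.percentile(y,[.5,99.5]).round(1),np.percentile(y,[.5,99.5]).mean().round(2))
# slab height on side strips, along x ; groove parts heights
for s in (1,-1):
  k=w&(abs(L[...,1]*s-50)<4); p=np.polyfit(L[k][:,0],z[k],1); print('slab strip z',s,k.sum(),np.median(z[k]).round(2),'slope deg',np.degrees(p[0]).round(2), 'z front',np.polyval(p,-90).round(2))
  k=ok&(L[...,0]>-66)&(L[...,0]<40)&(s*L[...,1]>46)&(s*L[...,1]<66)&(z>50)&(z<100)
  hh,e=np.histogram(z[k],bins=np.arange(50,101,2)); print('groove z hist',s,dict(zip(e[:-1].astype(int).tolist(),hh.tolist())))
k=ok&(hsv[...,2]<70)&(abs(L[...,0]+138)<50)&(abs(L[...,1])<30)&(z>85)&(z<110); k=cv2.erode(k.astype(np.uint8),np.ones((5,5)))>0
print('char slope',np.degrees(np.linalg.lstsq(np.c_[L[k],np.ones(k.sum())],z[k],rcond=None)[0][:2]),np.median(z[k]))
E
```

```text
wall 1 476 deg 0.04 y0 56.32 y-50 56.28
wall -1 473 deg -0.02 y0 -57.67 y-50 -57.65
wall front x 1545 -49.57951220776004
-175 [-54.3  55. ] 0.32
-150 [-54.3  54.9] 0.29
-125 [-54.3  54.9] 0.28
-104 [-54.4  54.9] 0.27
slab strip z 1 1903 80.84 slope deg 0.25 z front 80.98
groove z hist 1 {50: 8, 52: 8, 54: 6, 56: 2, 58: 2, 60: 0, 62: 38, 64: 91, 66: 164, 68: 239, 70: 402, 72: 31, 74: 36, 76: 26, 78: 28, 80: 25, 82: 64, 84: 87, 86: 214, 88: 380, 90: 813, 92: 94, 94: 83, 96: 86, 98: 83}
slab strip z -1 1940 80.69 slope deg 0.2 z front 80.81
groove z hist -1 {50: 8, 52: 5, 54: 4, 56: 4, 58: 2, 60: 2, 62: 48, 64: 94, 66: 172, 68: 245, 70: 400, 72: 42, 74: 23, 76: 36, 78: 24, 80: 27, 82: 56, 84: 91, 86: 224, 88: 392, 90: 781, 92: 83, 94: 80, 96: 82, 98: 84}
char slope [1.50576304 0.09083755] 100.72749760158771
```

```bash
python3 - <<'E'
from g import *
u=np.array([np.cos(np.radians(RA)),np.sin(np.radians(RA))]); v=np.array([-u[1],u[0]])
Y=-0.95; Z=99
go(off(RC,RA,-218,Y),Z,RA,40); sleep(.1)
f0=np.array(get_state()['wrist_force'])
def st(x,sp):
    go(off(RC,RA,-80+x,Y),Z,RA,sp); f=np.array(get_state()['wrist_force'])-f0; return np.array([f[:2]@u,f[:2]@v,f[2]])
log=[]
x=-118; f=st(x,80)
while x<4:
    x+=6 if x<-8 else 1; f=st(x,60 if x<-8 else 15); log.append((x,*f.round(1).tolist()))
    if f[0]<-10 or abs(f[1])>15 or abs(f[2])>15: break
print(log); s=get_state(); print(s['finger_gap'],s['tool_pos'],s['time_s'])
look('w6')
E
```

```text
[(-112, -0.2, -0.5, -1.3), (-106, -0.8, -0.4, -1.3), (-100, -1.0, -0.9, -1.4), (-94, -0.3, -0.6, -0.9), (-88, -0.9, -0.9, -0.7), (-82, -0.2, -1.6, -1.3), (-76, -0.8, -1.2, -0.8), (-70, -0.1, -0.3, -0.8), (-64, 0.0, -1.9, -0.9), (-58, -0.4, -1.1, -2.2), (-52, -0.5, -0.8, -1.3), (-46, 0.1, -1.5, -0.2), (-40, -1.1, -1.3, -1.4), (-34, -0.6, -0.4, -0.8), (-28, 0.1, -1.7, -0.9), (-22, -0.8, -1.3, -1.3), (-16, -1.0, -0.5, -0.6), (-10, -0.4, -1.2, -1.0), (-4, -0.5, -1.5, -1.0), (-3, 0.2, 0.1, -0.8), (-2, -0.3, -0.5, -2.0), (-1, 0.1, 0.4, -1.8), (0, -0.9, -1.6, -1.1), (1, -1.0, -1.2, -0.5), (2, -4.7, 0.0, -1.2), (3, -15.0, -0.6, 6.5)]
11.586149491970977 [565.48566112 240.06007516  82.38637738] 32.6167
```

```bash
python3 - <<'E'
from g import *
u=np.array([np.cos(np.radians(RA)),np.sin(np.radians(RA))])
Y=-0.95
go(off(RC,RA,-78.3,Y),99,RA,15); sleep(.1); f0=np.array(get_state()['wrist_force'])
z=99
while z>95.5:
    z-=.4; go(off(RC,RA,-78.3,Y),z,RA,15); f=np.array(get_state()['wrist_force'])-f0
    if f[2]>4: break
print('floor',z,f)
x=-78.3
while x<-74:
    x+=.4; go(off(RC,RA,x,Y),z,RA,15); f=np.array(get_state()['wrist_force'])-f0
    if f[:2]@u<-8: break
print('stop',x,f)
move_gripper(36,10); sleep(.3); print(get_state()['wrist_force'])
go(off(RC,RA,-150,Y),z+8,RA,100); go(off(RC,RA,-215,Y),z+25,RA,150)
look('w7'); im,d=grab_frame('scene'); np.savez('s7.npz',im=im,d=d); print(get_state()['time_s'])
a=cv2.imread('pics/w7.png'); b=im[...,::-1]
cv2.imwrite('pics/f.png',np.hstack([cv2.resize(a[0:300,150:550],(400,300)),cv2.resize(b[170:320,350:550],(400,300))]))
E
```

```text
floor 96.99999999999997 [-7.89536167 -3.2577177   7.52882999]
stop -77.89999999999999 [-12.08331342  -4.4476764   11.18464236]
[-0.29509126  0.07096542  0.16032229]
36.975
```

View pics/f.png

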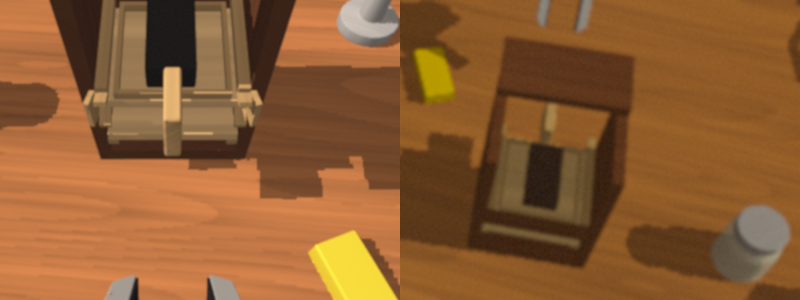

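The board sits in the upper grooves with the charcoal flat on it, at (545,175) in the right panel. I do one numeric check of the home depth and then sign off.

```bash
python3 - <<'E'
from g import *
c=get_calibration('wrist'); f=np.load('w7.npz'); d=f['d'];T=f['T'];W=wworld(T,d); z=W[...,2]; ok=d>0; a=np.radians(RA)
r=W[...,:2]-RC; L=np.stack([r[...,0]*np.cos(a)+r[...,1]*np.sin(a),-r[...,0]*np.sin(a)+r[...,1]*np.cos(a)],-1)
k=ok&(z>90)&(z<170)&(abs(L[...,1])>61)&(abs(L[...,1])<69)&(abs(L[...,0]+52)<12); xf=np.median(L[k][:,0])
k=ok&(z>80)&(z<105)&(abs(L[...,1])<9)&(L[...,0]<-60)&(L[...,0]>-120); print('wall front',xf,'fin front rel wall (want -45)',np.percentile(L[k][:,0],[1,5])-xf,'fin top z',np.percentile(z[k],95))
k=ok&(abs(z-74)<3)&(abs(abs(L[...,1])-30)<15)&(abs(L[...,0]+50)<14); print('slab front rel wall (want 0)',k.sum(),np.median(L[k][:,0])-xf)
k=ok&(z>76)&(z<83)&(abs(abs(L[...,1])-49.5)<4)&(L[...,0]>-50)&(L[...,0]<20); print('strip z',k.sum(),np.median(z[k]) if k.any() else 0)
s=get_state(); print(s['tool_pos'],s['wrist_force'],s['time_s'])
E
```

```text
wall front -49.62493578889042 fin front rel wall (want -45) [-45.85619133 -45.61057975] fin top z 103.91152947719335
slab front rel wall (want 0) 414 -0.0336768579403639
strip z 529 78.58097254369935
[430.89428107 227.84001408 106.803796  ] [-0.35300465  0.27767328  0.86977047] 36.975
```

```bash
python3 -c "
from cell import *
sleep(.5); print(sign_off())"
```

```text
the job is handed in; nothing more can be done
None
```

I laid the charcoal flat inside the board's lip and slid the board into the rack's upper grooves against the stop. I then let go and handed the job in at about 37.5 s; the last check had the board's front edge within 0.1 mm of home.

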